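# Index a planter a quarter turn on a geared turntable, then lock it

## Task

The painted side of the planter on the geared turntable is done: bring the next side round by pressing the handwheel down against its spring, feeling its single dog catch, and from there turning it exactly three full turns clockwise (seen from above), which moves the table a quarter turn. Then let the wheel spring up and lock the table by turning the clamp knob fully clockwise to its end stop. Don't force the wheel, don't touch the turntable or planter, and leave the other things where they are.

Things in the scene. Friction and masses are not known exactly. Their poses are not given: they have to be found in the camera images.
- index: grey cast housing of the geared turntable, fixed: 360 mm along its y, 150 mm along its x, 56 mm high; origin on the bench under its middle. In its frame the handwheel's axis is at (0, -100) mm, the aluminium turntable with a square terracotta planter (88 mm square, rim 130 mm above the bench) at (0, +115) mm, the clamp knob on a pad in front at (-105, +50) mm.
- wheel: steel handwheel, a flat level disc of 184 mm diameter, upper face 88 mm above the bench (rim bead to 93, domed hub to 100). Origin on its vertical axis, 72 mm above the bench. It turns idle either way at 0 to 3 N at the dish until caught. A spring holds it up: it can be pressed down 14 mm, against about 4 N at first and 10 N at the bottom, and springs up when let go.
- dish (a point): centre of the floor of the finger dish on the handwheel, 56 mm from the axis and 91 mm above the bench with the wheel up: an open aluminium cup, 55 mm inner and 62 mm outer diameter, rim 19 mm above this floor. Shut fingertips put in it press the wheel down and push it round; the cup is round, so they can keep their own direction. It starts anywhere around the axis.
- worm: worm shaft under the handwheel. One dog on the wheel catches one dog on it, only while the wheel is kept down: they overlap from 2 mm down, catch surely from 8 mm. The wheel then turns idle, up to nearly a full turn, until they meet; from there the dish pushes back sideways with about 8 N. If a dog lands on the other, the wheel stops hard 2 mm down: turn on, press again. 12 turns are one turn of the table, same sense.
- turntable (a joint): angle of the turntable in rad, 0 at the start, growing clockwise seen from above; a quarter turn is 1.571. It stays where it is left when the wheel is let up.
- mark (a point): one of the four dark lines on the turntable's upper face, 69 mm from its axis, below the painted side of the planter; it starts towards the steel pointer, on the housing's -x side of the turntable. 72 mm above the bench.
- clamp (a joint): angle of the clamp knob in rad: 0 fully loose, growing clockwise seen from above, 1.4 at the end stop (locked). It starts somewhat loose, between 0 and 0.4, and stays where it is left (turning it takes about 0.08 N m). Locking is not felt in the table.
- clamp_grip (a point): on the clamp knob's axis at the height to grip, 87 mm above the bench. The black knob is a 64 mm disc with an upright bar across it, 61 mm long, 14 mm thick, its top 94 mm and the disc's top 64 mm above the bench; this point's x axis lies along the bar, z up.
- paint_a: paint bottle, 38 mm diameter, 95 mm tall, origin under its middle; leave alone
- paint_b: paint bottle, 38 mm diameter, 95 mm tall, origin under its middle; leave alone
- paint_c: paint bottle, 38 mm diameter, 95 mm tall, origin under its middle; leave alone
- cup: white cup, 76 mm diameter, 90 mm tall, origin under its middle; leave alone
- palette: white palette plate, 170 mm diameter, 18 mm high, origin under its middle; leave alone
- brush: paint brush lying down, 200 mm long, along its x; leave alone
- sponge: green sponge block, 110 x 70 x 30 mm, origin under its middle; leave alone
- glue: white glue bottle, 68 mm diameter, 170 mm tall, origin under its middle; leave alone

How it is judged:
By the outcome, as a careful person would: the job done as asked, in the order asked, and still so for the second after the job is handed in, with the robot touching nothing.
It also fails if it takes over 72 s, if anything falls off the work surface, if the arm or the gripper's body presses on something with over 40 N, if the wrist force passes 120 N, or if a joint passes its speed limit or range.

## Robot

A 6-joint arm with a two-finger parallel gripper is mounted at the origin on the work surface. World frame = base frame: x ahead of the robot, y to its left, z up, the work surface at z = 0. Lengths are in mm, angles in rad, forces in N, time in s.
With the tool pointing down it reaches from about 250 to 725 mm from the base axis. Payload 4 kg.
Tool frame: the origin (TCP) lies midway between the tips of the shut fingers; the grasp point (between the pads) lies 19 mm behind it; z points along the fingers, y is the line along which they close (so a half turn about z gives the same grasp; the last joint's range is limited). The gripper opens to 85 mm and grips with 20 to 120 N. Pads are 22 mm wide; open, the fingers measure 114 mm over their backs; the gripper's body (76 mm by 85 mm) begins 54 mm behind the grasp point. The pads swing forward as they close: fully open they stand 13 mm farther back than shut.
Start: joints at [-1.268, 0.241, 0.005, 1.335, 0, 1.571], TCP at [149.095, -477.253, 231.306] pointing down, gripper open.
Joint ranges: [-2.72, 2.72], [-1.05, 1.87], [-1.09, 1.28], [-1.99, 2.15], [-1.42, 1.44], [-3.14, 3.14]. Speed limits (rad/s): [2.79, 2.79, 3.14, 3.14, 3.14, 3.14].

## Interface

Orientations are given as a unit quaternion [x, y, z, w].
In Python, from bench import ctrl, viewer gives the robot as it stands.
- The arm moves only by the tool drive_tool, never from a script. Its argument "targets" is one flat list of numbers, 7 for each row, row after row: the turn, a rotation vector about the world's x, y, z in degrees, then the shift along the world's x, y, z in mm, then the finger opening in mm, from 0 to 85.4. In form: [ax, ay, az, x, y, z, fingers, ax, ay, az, x, y, z, fingers, ...]. A call has 1 to 10 rows; each row is the pose to reach, as a shift and turn from the pose commanded when the call began; what a row does not reach only later rows make up. A row lasts 1/12 s, in which the tool goes at most 41.7 mm and 7.16 degrees, less where a joint would pass 70% of its speed; a pose out of reach is approached as far as the arm can. A call with a gripper value outside its range is refused whole. The fingers move at their own pace and stop on an object; the grip force is fixed at half the most. Time passes only in rows, so rows that repeat a pose let the fingers close. It gives the time, the measured TCP pose, the force, the opening and the grip force at its end, in the units of the state.
- ctrl.get_state(): the state, without advancing time (a new reading comes with each control period).
- viewer.camera(name): name is "scene" or "top"; returns (picture, depth): 480x640x3 uint8, red, green, blue; 480x640 float32, mm along the optical axis (not along the pixel's ray), 0 where there is no reading.
- viewer.calibration(name): a dict with "K" (3x3 intrinsics, pixels), "R" (3x3) and "t" (3): a world point X has camera coordinates R X + t. Camera axes: x right, y down, z forward; pixel columns grow to the right and rows downward; lengths in mm; the calibration is good to about 2 mm. A picture is of the moment at which its call begins. calibration takes no time and is no camera call.
- ctrl.close_job(): hands the job in; it is judged then, once.
The state is a dict: "time": time; "joint_positions": joint angles; "joint_velocities": joint speeds; "tau": joint torques, N m; "eef_pos": TCP position; "orientation": TCP orientation; "contact_force": force on the tool from outside, world axes, zero at the start; "torque": the same for the moment, N m; "grip_width": opening from 0.0 (shut) to 1.0 (fully open); "grasp_force": force on a finger pad.
Only numpy, scipy, OpenCV 4.12 (cv2) and the standard library are available. Lean on these libraries where they do the work, as an engineer would, in place of code of your own. Each camera call takes 0.05 s, during which the arm holds its last target. There are 200 camera calls.

## Working session

There is one attempt and no reset: what is moved stays moved. The work goes in short steps, Python scripts to look and compute and a tool call to move; the robot and the scene stay as the last step left them, time stands still between calls to the robot, and variables do not carry over. Pictures are saved under pics/ and viewed, at most 10 in all, crops included, and the job is handed in when it is done.

Besides the shell and the picture viewer there is one more tool, called after "Request:" by a JSON object that holds its "fn" and its "kwargs", one argument or row to a line. drive_tool: Moves the arm, as the interface text tells. Its arguments: {"type":"object","properties":{"targets":{"type":"array","items":{"type":"number"}}},"required":["targets"]}

```bash
mkdir -p pics
cat > h.py <<'E'
import numpy as np,cv2
from bench import ctrl,viewer
def ray(name,u,v,z):
    c=viewer.calibration(name);K,R,t=map(np.array,(c["K"],c["R"],c["t"]))
    d=R.T@np.linalg.inv(K)@np.array([u,v,1.]);o=-R.T@t
    return o+d*(z-o[2])/d[2]
def pix(name,X):
    c=viewer.calibration(name);p=np.array(c["K"])@(np.array(c["R"])@np.array(X)+np.array(c["t"]));return p[:2]/p[2]
def cloud(name,D):
    c=viewer.calibration(name);K,R,t=map(np.array,(c["K"],c["R"],c["t"]))
    v,u=np.mgrid[:480,:640];P=np.stack([(u-K[0,2])/K[0,0]*D,(v-K[1,2])/K[1,1]*D,D],-1)
    return (P-t)@R
def save(n,im):cv2.imwrite("pics/"+n+".png",im[:,:,::-1])
E
python3 - <<'E'
from h import *
for n in("top","scene"):
    im,D=viewer.camera(n);save(n+"0",im);np.save(n+"0.npy",D)
    c=viewer.calibration(n);R=np.array(c["R"]);print(n,np.round(-R.T@np.array(c["t"])),np.round(R,2).tolist(),np.array(c["K"])[0,0])
print(ctrl.get_state())
E
```

```text
top [ 421.   95. 1240.] [[0.01, -1.0, -0.01], [-0.99, -0.01, -0.12], [0.12, 0.01, -0.99]] 532.4882510629203
scene [1394.  983.  847.] [[-0.73, 0.68, -0.02], [0.37, 0.37, -0.85], [-0.57, -0.63, -0.53]] 546.5681196935609
{'time': 0.1, 'joint_positions': array([-1.26799252e+00,  2.41356263e-01,  3.85047204e-03,  1.33519280e+00,
        2.73094389e-05,  1.57083155e+00]), 'joint_velocities': array([ 0.0002419 ,  0.00019334,  0.00292552, -0.00047108,  0.00014381,
        0.00150868]), 'tau': array([-7.37582104e-05, -3.73138475e+01,  2.53009862e+01,  1.08920160e-02,
        5.02754369e-05,  6.89392863e-06]), 'eef_pos': array([ 148.93759529, -476.70824605,  230.48943723]), 'orientation': array([ 9.88562819e-01,  1.50806657e-01, -1.29971597e-04, -9.42307763e-04]), 'contact_force': array([-0.87462656, -0.48074585, -0.51576468]), 'torque': array([-0.04669346,  0.00651216,  0.00047191]), 'grasp_force': 0.0, 'grip_width': 1.0011038680832127}
```

View pics/top0.png

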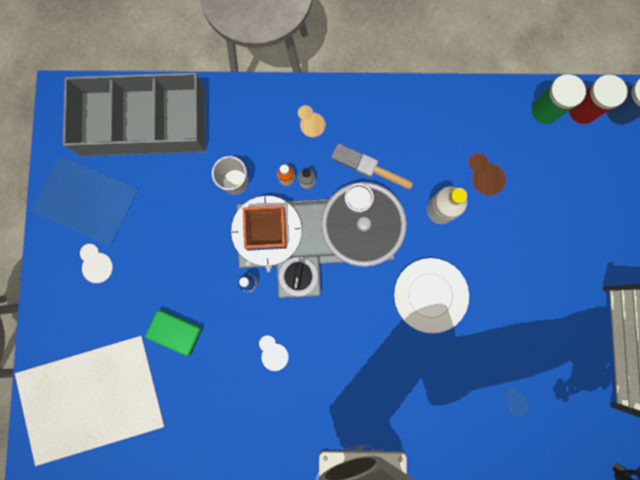

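View pics/scene0.png

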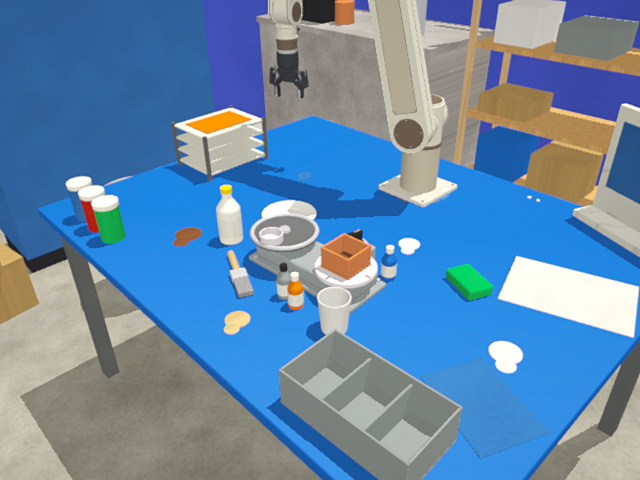

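Top view: handwheel hub is at about (364,224), dish at (359,198), turntable at (266,228), and clamp knob at (299,277) with its bar nearly upright in the image. The housing's yaw is near 0. Next I'll measure these.

Run:
```python
from h import *
D=np.load("top0.npy");P=cloud("top",D);im=cv2.imread("pics/top0.png")
print("hub",ray("top",364,224,100),"dish",ray("top",359,198,110),"knob",ray("top",299,277,94),"tt",ray("top",266,230,72))
def sel(c,r,z0,z1):
    return (np.hypot(P[...,0]-c[0],P[...,1]-c[1])<r)&(P[...,2]>z0)&(P[...,2]<z1)
w=ray("top",364,224,90)
m=sel(w,110,78,97); pts=P[m][:,:2].astype(np.float32); print("wheel circ",cv2.minEnclosingCircle(pts),np.median(P[m][:,2]),m.sum())
d=ray("top",359,198,110)
m=sel(d,45,102,118); print("dish circ",cv2.minEnclosingCircle(P[m][:,:2].astype(np.float32)),m.sum())
m=sel(d,20,80,100); print("dish floor",P[m].mean(0),m.sum())
k=ray("top",299,277,94)
m=sel(k,45,80,102); print("bar",cv2.minAreaRect(P[m][:,:2].astype(np.float32)),m.sum(),P[m].mean(0))
m=sel(k,50,55,72); print("disc",cv2.minAreaRect(P[m][:,:2].astype(np.float32)),m.sum())
t=ray("top",266,230,130)
m=sel(t,75,122,138); print("planter",cv2.minAreaRect(P[m][:,:2].astype(np.float32)),m.sum())
m=sel(t,85,66,80); print("tt",cv2.minEnclosingCircle(P[m][:,:2].astype(np.float32)),m.sum())
for n,u,v in(("blue",246,283),("orange",286,172),("grey",307,177),("glue",458,195)): print(n,P[v-2:v+3,u-2:u+3].reshape(-1,3).mean(0))
cv2.imwrite("pics/crop1.png",cv2.resize(im[150:310,215:425],None,fx=3.7,fy=3.7,interpolation=cv2.INTER_CUBIC))
```

```text
hub [593.54589708   3.92049524 100.        ] dish [648.64611308  15.48171819 110.        ] knob [477.9342419  143.14437344  94.        ] tt [582.30719355 218.75436131  72.        ]
wheel circ ((597.3512573242188, 5.425230503082275), 92.93923950195312) 88.90853392862769 5261
dish circ ((651.77001953125, 17.361465454101562), 31.29274559020996) 169
dish floor [648.90922678  15.30283389  90.91777361] 253
bar ((482.87176513671875, 147.9596710205078), (14.295877456665039, 60.770999908447266), 82.0871353149414) 187 [482.56478552 147.66839107  93.28332352]
disc ((482.5538330078125, 148.7242431640625), (86.18509674072266, 84.47408294677734), 22.471256256103516) 805
planter ((583.3763427734375, 219.5733642578125), (88.6728286743164, 88.2838134765625), 3.649376392364502) 486
tt ((574.9239501953125, 213.24151611328125), 84.17605590820312) 2078
blue [464.09449417 257.60316431  88.71936051]
orange [711.11874448 175.85102776  84.35856652]
grey [701.81047701 129.23157656  77.5305699 ]
glue [ 644.66733464 -182.35067529  169.67467424]
```

View pics/crop1.png

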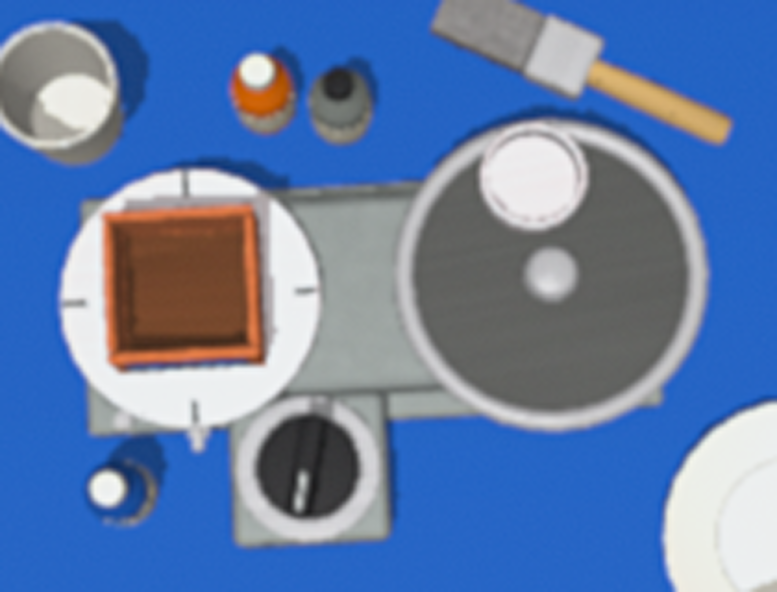

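Axis ≈ (597.3, 5.4), dish ≈ (651.8, 17.4), planter axis ≈ (583.4, 219.6), knob ≈ (482.8, 148). The bar lies at -8° and housing yaw is 3.7°, and these all agree with each other. I'll move above the dish with the fingers shut.

Request:
{"fn": "drive_tool", "kwargs": {
  "targets": [0, 0, 7, 20, 20, 0, 0, 0, 0, 14, 55, 54, 0, 0, 0, 0, 21, 92, 90, 0, 0, 0, 0, 28, 130, 128, 0, 0, 0, 0, 35, 168, 166, 0, 0, 0, 0, 42, 206, 204, 0, 0, 0, 0, 49, 244, 242, 0, 0, 0, 0, 56, 282, 280, 0, 0, 0, 0, 63, 320, 316, 0, 0, 0, 0, 70, 357, 351, 0, 0]
}}

```text
time: 0.93
eef_pos: [436.9, -192.0, 231.1]
orientation: [0.721, 0.693, -0.0, -0.0]
contact_force: [-0.6, -0.9, 0.0]
grip_width: 0.002
grasp_force: 0.0
```

Request:
{"fn": "drive_tool", "kwargs": {
  "targets": [0, 0, 2.6, 25, 25, 0, 0, 0, 0, 2.6, 51, 50, 0, 0, 0, 0, 2.6, 77, 75, 0, 0, 0, 0, 2.6, 103, 100, -20, 0, 0, 0, 2.6, 125, 122, -40, 0, 0, 0, 2.6, 138, 136, -60, 0, 0, 0, 2.6, 146, 143, -80, 0, 0, 0, 2.6, 146, 143, -90, 0, 0, 0, 2.6, 146, 143, -90, 0, 0, 0, 2.6, 146, 143, -90, 0]
}}

```text
time: 1.77
eef_pos: [581.0, -51.4, 140.8]
orientation: [0.708, 0.707, -0.001, -0.001]
contact_force: [0.5, -1.2, 1.2]
grip_width: 0.001
grasp_force: 0.0
```

Run:
```python
from h import *
im,D=viewer.camera("scene");save("s1",cv2.resize(im[170:330,200:420],None,fx=3.6,fy=3.6))
s=ctrl.get_state();print(s["time"],s["eef_pos"],s["orientation"],s["joint_positions"],s["contact_force"],s["grip_width"])
```

```text
1.8167 [581.74601772 -51.72394749 142.0318298 ] [ 7.07796736e-01  7.06416136e-01 -3.52993542e-05  1.51490412e-04] [-8.85490996e-02  4.55775783e-01  7.86039322e-02  1.19343768e+00
 -2.48776845e-04  1.48419967e+00] [ 0.76203654 -0.19789748 -0.23950027] -0.002481140178191318
```

View pics/s1.png

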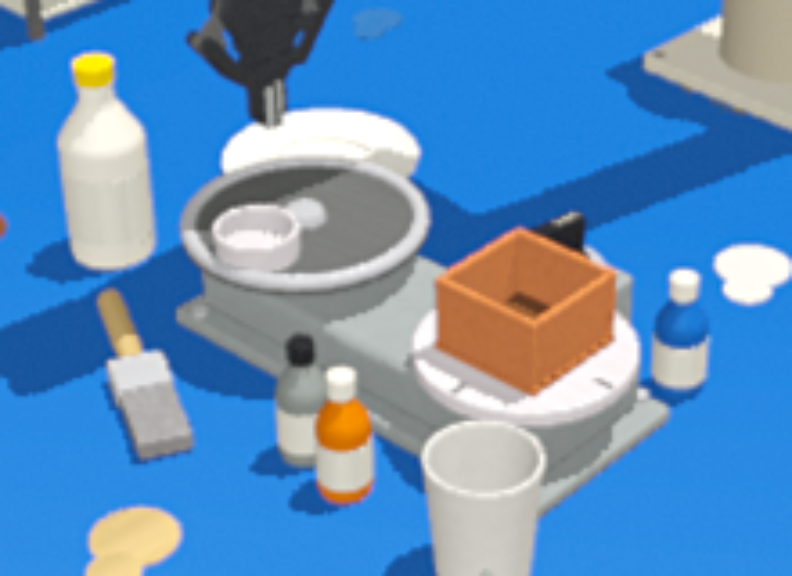

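The fingers are shut and above the wheel's near part. Dish, wheel and table look as measured. I'll go over the dish and down to just above its floor.

Request:
{"fn": "drive_tool", "kwargs": {
  "targets": [0, 0, 0, 20, 20, 0, 0, 0, 0, 0, 45, 44, 0, 0, 0, 0, 0, 63, 62, 0, 0, 0, 0, 0, 70, 69, 0, 0, 0, 0, 0, 70, 69, 0, 0, 0, 0, 0, 70, 69, -15, 0, 0, 0, 0, 70, 69, -30, 0, 0, 0, 0, 70, 69, -42, 0, 0, 0, 0, 70, 69, -45, 0, 0, 0, 0, 70, 69, -45, 0]
}}

```text
time: 2.65
eef_pos: [651.0, 16.6, 96.4]
orientation: [0.708, 0.706, -0.001, -0.0]
contact_force: [-0.6, 0.5, 0.2]
grip_width: 0.0
grasp_force: 0.0
```

Run:
```python
from h import *
im,D=viewer.camera("scene");save("s2",cv2.resize(im[190:260,230:330],None,fx=6,fy=6))
s=ctrl.get_state();print(s["time"],s["eef_pos"],s["contact_force"])
```

```text
2.7 [651.7593266   16.87263122  97.30058877] [0.57304314 0.20165006 1.03816253]
```

View pics/s2.png

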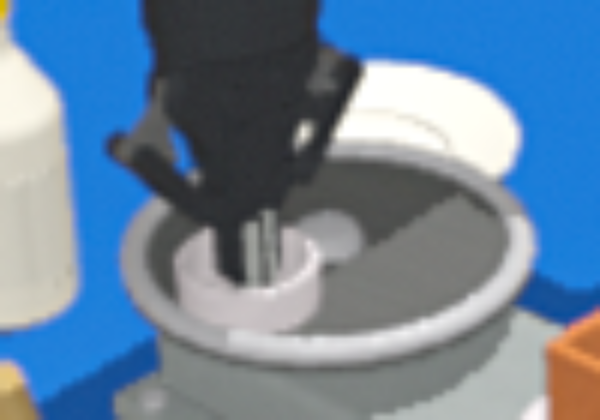

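The fingertips stand inside the dish cup. Now I'll press down gently.

Request:
{"fn": "drive_tool", "kwargs": {
  "targets": [0, 0, 0, 0, 0, -4, 0, 0, 0, 0, 0, 0, -7, 0, 0, 0, 0, 0, 0, -9, 0, 0, 0, 0, 0, 0, -11, 0, 0, 0, 0, 0, 0, -13, 0, 0, 0, 0, 0, 0, -15, 0, 0, 0, 0, 0, 0, -16, 0, 0, 0, 0, 0, 0, -16, 0]
}}

```text
time: 3.37
eef_pos: [653.5, 17.9, 85.8]
orientation: [0.707, 0.707, 0.002, 0.002]
contact_force: [-6.0, -0.2, 19.7]
grip_width: 0.004
grasp_force: 9.9
```

Run:
```python
from h import *
D=viewer.camera("scene")[1];P=cloud("scene",D)
r=np.hypot(P[...,0]-597.3,P[...,1]-5.4);rd=np.hypot(P[...,0]-652,P[...,1]-17.4)
m=(r<75)&(r>20)&(rd>40)&(P[...,2]>60)&(P[...,2]<97);print("wheel face z",np.percentile(P[m][:,2],[25,50,75]),m.sum())
D0=np.load("scene0.npy");P0=cloud("scene",D0);r=np.hypot(P0[...,0]-597.3,P0[...,1]-5.4);rd=np.hypot(P0[...,0]-652,P0[...,1]-17.4)
m=(r<75)&(r>20)&(rd>40)&(P0[...,2]>60)&(P0[...,2]<97);print("before",np.percentile(P0[m][:,2],[25,50,75]),m.sum())
s=ctrl.get_state();print(s["time"],s["eef_pos"],s["contact_force"])
```

```text
wheel face z [85.27966912 86.31503753 87.50569569] 616
before [89.06382268 90.08661858 91.10346535] 764
3.4167 [653.55330037  17.92908276  85.76035814] [-5.81311199 -1.33553514 19.65928706]
```

Reading 20 N at only ~4 mm down suggests the dogs landed on each other. I'll ease up, turn on clockwise, and press again.

Request:
{"fn": "drive_tool", "kwargs": {
  "targets": [0, 0, 0, 0, 0, 12, 0, 0, 0, 0, 1.3, -12, 12, 0, 0, 0, 0, 0.4, -21.5, 12, 0, 0, 0, 0, -2, -31, 12, 0, 0, 0, 0, -6, -40, 12, 0, 0, 0, 0, -6, -40, 9, 0, 0, 0, 0, -6, -40, 6, 0, 0, 0, 0, -6, -40, 3, 0, 0, 0, 0, -6, -40, 0, 0, 0, 0, 0, -6, -40, 0, 0]
}}

```text
time: 4.25
eef_pos: [646.6, -22.1, 80.6]
orientation: [0.707, 0.707, 0.0, 0.001]
contact_force: [-1.0, -0.7, 7.8]
grip_width: -0.002
grasp_force: 3.8
```

Down 10 mm at 8 N, so it's clear. The catch should come nearly a full turn on. Turning clockwise, idle, to -180°.

Request:
{"fn": "drive_tool", "kwargs": {
  "targets": [0, 0, 0, -8.9, -11.6, 0, 0, 0, 0, 0, -20.5, -20.5, 0, 0, 0, 0, 0, -34, -26.1, 0, 0, 0, 0, 0, -48.5, -28, 0, 0, 0, 0, 0, -63, -26.1, 0, 0, 0, 0, 0, -76.5, -20.5, 0, 0, 0, 0, 0, -88.1, -11.6, 0, 0, 0, 0, 0, -97, 0, 0, 0, 0, 0, 0, -102.6, 13.5, 0, 0, 0, 0, 0, -104.5, 28, 0, 0]
}}

```text
time: 5.08
eef_pos: [542.1, 6.1, 81.5]
orientation: [0.708, 0.706, 0.001, 0.001]
contact_force: [1.2, -1.2, 7.4]
grip_width: 0.0
grasp_force: 3.7
```

Request:
{"fn": "drive_tool", "kwargs": {
  "targets": [0, 0, 0, 1.9, 14.5, 0, 0, 0, 0, 0, 7.5, 28, 0, 0, 0, 0, 0, 16.4, 39.6, 0, 0, 0, 0, 0, 28, 48.5, 0, 0, 0, 0, 0, 41.5, 54.1, 0, 0, 0, 0, 0, 56, 56, 0, 0, 0, 0, 0, 56, 56, 0, 0]
}}

```text
time: 5.67
eef_pos: [602.1, 63.2, 81.7]
orientation: [0.707, 0.707, 0.003, 0.002]
contact_force: [1.1, 1.4, 6.4]
grip_width: 0.0
grasp_force: 3.7
```

```bash
cat >> h.py <<'E'
AX=np.array([597.3,5.4])
def table(tag=""):
    im,D=viewer.camera("top");P=cloud("top",D)
    m=(np.hypot(P[...,0]-583.4,P[...,1]-219.6)<75)&(P[...,2]>122)&(P[...,2]<138)
    print(tag,"planter",cv2.minAreaRect(P[m][:,:2].astype(np.float32)),m.sum());return im
def dish():
    im,D=viewer.camera("scene");P=cloud("scene",D);s=ctrl.get_state();e=s["eef_pos"]
    # light pinkish cup pixels near wheel, above the face
    hsv=cv2.cvtColor(im,cv2.COLOR_RGB2HSV);r=np.hypot(P[...,0]-AX[0],P[...,1]-AX[1])
    m=(r<95)&(r>15)&(hsv[...,2]>120)&(P[...,2]>88)&(P[...,2]<112)&(np.hypot(P[...,0]-e[0],P[...,1]-e[1])<50)
    q=P[m];print("dish",cv2.minEnclosingCircle(q[:,:2].astype(np.float32)),m.sum())
    print("t",s["time"],"eef",e.round(1),"f",s["contact_force"].round(1),"th",np.degrees(np.arctan2(e[1]-AX[1],e[0]-AX[0])))
    return im
E
python3 - <<'E'
from h import *
table();im=dish();save("s3",cv2.resize(im[170:300,230:400],None,fx=4,fy=4))
E
```

```text
planter ((583.3596801757812, 219.65504455566406), (88.51532745361328, 88.36702728271484), 3.4077165126800537) 479
dish ((598.7439575195312, 57.55774688720703), 43.307228088378906) 217
t 5.7667 eef [600.   63.2  81.5] f [0.8 1.4 6.5] th 87.31272200162908
```

View pics/s3.png

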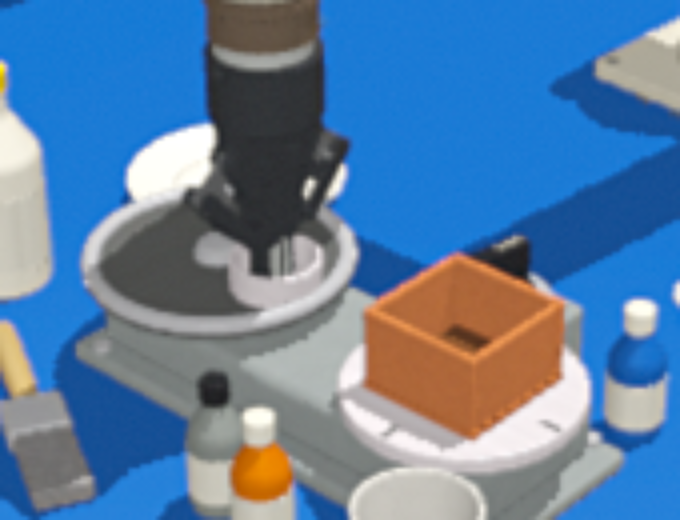

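Still idle and the table hasn't moved. I'll take smaller steps now.

Request:
{"fn": "drive_tool", "kwargs": {
  "targets": [0, 0, 0, 14.5, -1.9, 0, 0, 0, 0, 0, 28, -7.5, 0, 0, 0, 0, 0, 28, -7.5, 0, 0]
}}

```text
time: 6.02
eef_pos: [629.4, 53.8, 81.7]
orientation: [0.708, 0.707, 0.002, 0.003]
contact_force: [0.9, -0.8, 7.6]
grip_width: 0.0
grasp_force: 3.6
```

Request:
{"fn": "drive_tool", "kwargs": {
  "targets": [0, 0, 0, 4.1, -2.6, 0, 0, 0, 0, 0, 7.9, -5.6, 0, 0, 0, 0, 0, 7.9, -5.6, 0, 0]
}}

```text
time: 6.27
eef_pos: [635.6, 48.8, 81.5]
orientation: [0.708, 0.707, 0.002, 0.001]
contact_force: [-0.1, -0.5, 7.9]
grip_width: -0.002
grasp_force: 3.7
```

Request:
{"fn": "drive_tool", "kwargs": {
  "targets": [0, 0, 0, 3.7, -3.3, 0, 0, 0, 0, 0, 7, -6.9, 0, 0, 0, 0, 0, 7, -6.9, 0, 0]
}}

```text
time: 6.52
eef_pos: [642.3, 41.7, 81.5]
orientation: [0.708, 0.707, 0.001, 0.001]
contact_force: [0.1, 0.4, 6.4]
grip_width: 0.002
grasp_force: 3.7
```

Request:
{"fn": "drive_tool", "kwargs": {
  "targets": [0, 0, 0, 3, -3.9, 0, 0, 0, 0, 0, 5.6, -8, 0, 0, 0, 0, 0, 5.6, -8, 0, 0]
}}

```text
time: 6.77
eef_pos: [647.8, 33.6, 81.5]
orientation: [0.708, 0.707, 0.001, 0.001]
contact_force: [0.8, -0.4, 8.0]
grip_width: -0.003
grasp_force: 3.7
```

Request:
{"fn": "drive_tool", "kwargs": {
  "targets": [0, 0, 0, 2.2, -4.4, 0, 0, 0, 0, 0, 4.1, -8.8, 0, 0, 0, 0, 0, 4.1, -8.8, 0, 0]
}}

```text
time: 7.02
eef_pos: [651.8, 24.8, 81.5]
orientation: [0.708, 0.707, 0.001, 0.001]
contact_force: [-0.3, -0.4, 7.3]
grip_width: -0.0
grasp_force: 3.7
```

Request:
{"fn": "drive_tool", "kwargs": {
  "targets": [0, 0, 0, 1.5, -4.7, 0, 0, 0, 0, 0, 2.5, -9.5, 0, 0, 0, 0, 0, 2.5, -9.5, 0, 0]
}}

```text
time: 7.27
eef_pos: [654.1, 16.1, 81.6]
orientation: [0.707, 0.707, 0.002, 0.001]
contact_force: [-0.3, 1.4, 7.3]
grip_width: 0.001
grasp_force: 3.7
```

Request:
{"fn": "drive_tool", "kwargs": {
  "targets": [0, 0, 0, 0.7, -4.8, 0, 0, 0, 0, 0, 0.9, -9.7, 0, 0, 0, 0, 0, 0.9, -9.7, 0, 0]
}}

```text
time: 7.52
eef_pos: [654.8, 7.6, 81.5]
orientation: [0.707, 0.707, 0.002, -0.0]
contact_force: [-0.2, 3.6, 7.9]
grip_width: -0.002
grasp_force: 3.7
```

Request:
{"fn": "drive_tool", "kwargs": {
  "targets": [0, 0, 0, -0.1, -2.5, 0, 0, 0, 0, 0, -0.2, -5, 0, 0, 0, 0, 0, -0.2, -5, 0, 0]
}}

```text
time: 7.77
eef_pos: [654.8, 3.9, 81.5]
orientation: [0.707, 0.707, 0.003, -0.001]
contact_force: [-0.3, 6.1, 7.6]
grip_width: 0.003
grasp_force: 5.1
```

Run:
```python
from h import *
table();im=dish();save("s4",cv2.resize(im[180:270,230:360],None,fx=5,fy=5))
```

```text
planter ((583.194580078125, 219.8490753173828), (88.84547424316406, 88.6450424194336), 3.7263662815093994) 484
dish ((656.301025390625, 5.139892578125), 47.667320251464844) 224
t 7.8667 eef [654.8   4.   81.6] f [-0.   5.9  7.5] th -1.4407504303008196
```

View pics/s4.png

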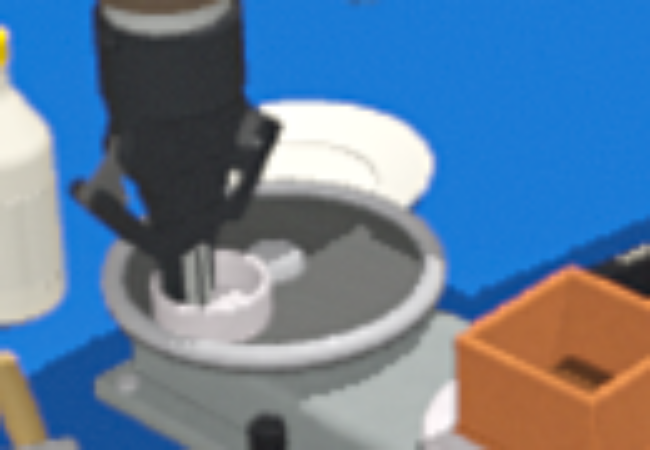

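The catch is felt at finger angle about +4°: sideways force builds from 1 N to 6 N and position lags. The table is still at its start. I'll print the circle shifts for the three turns.

Run:
```python
import numpy as np
p=lambda a:56*np.array([np.cos(np.radians(a)),np.sin(np.radians(a))])
for s in range(-5,-1000,-150):
    print(s,' '.join("%.1f,%.1f"%tuple(p(s-15*k)-p(s)) for k in range(1,11)))
```

```text
-5 -3.2,-14.3 -9.9,-27.2 -19.8,-38.0 -32.1,-45.9 -46.1,-50.3 -60.7,-50.9 -74.9,-47.7 -87.9,-41.0 -98.7,-31.1 -106.5,-18.8
-155 -4.4,13.9 -5.0,28.5 -1.9,42.8 4.9,55.8 14.8,66.6 27.1,74.4 41.0,78.8 55.6,79.5 69.9,76.3 82.9,69.5
-305 10.8,-9.9 18.6,-22.2 23.0,-36.1 23.7,-50.8 20.5,-65.0 13.8,-78.0 3.9,-88.8 -8.5,-96.6 -22.4,-101.0 -37.0,-101.7
-455 -14.3,3.2 -27.2,9.9 -38.0,19.8 -45.9,32.1 -50.3,46.1 -50.9,60.7 -47.7,74.9 -41.0,87.9 -31.1,98.7 -18.8,106.5
-605 13.9,4.4 28.5,5.0 42.8,1.9 55.8,-4.9 66.6,-14.8 74.4,-27.1 78.8,-41.0 79.5,-55.6 76.3,-69.9 69.5,-82.9
-755 -9.9,-10.8 -22.2,-18.6 -36.1,-23.0 -50.8,-23.7 -65.0,-20.5 -78.0,-13.8 -88.8,-3.9 -96.6,8.5 -101.0,22.4 -101.7,37.0
-905 3.2,14.3 9.9,27.2 19.8,38.0 32.1,45.9 46.1,50.3 60.7,50.9 74.9,47.7 87.9,41.0 98.7,31.1 106.5,18.8
```

Request:
{"fn": "drive_tool", "kwargs": {
  "targets": [0, 0, 0, -3.2, -14.3, 0, 0, 0, 0, 0, -9.9, -27.2, 0, 0, 0, 0, 0, -19.8, -38, 0, 0, 0, 0, 0, -32.1, -45.9, 0, 0, 0, 0, 0, -46.1, -50.3, 0, 0, 0, 0, 0, -60.7, -50.9, 0, 0, 0, 0, 0, -74.9, -47.7, 0, 0, 0, 0, 0, -87.9, -41, 0, 0, 0, 0, 0, -98.7, -31.1, 0, 0, 0, 0, 0, -106.5, -18.8, 0, 0]
}}

```text
time: 8.7
eef_pos: [554.3, -19.6, 83.2]
orientation: [0.708, 0.706, 0.004, 0.008]
contact_force: [12.9, -8.2, 1.6]
grip_width: -0.002
grasp_force: 8.4
```

Run:
```python
from h import *
table();dish()
```

```text
planter ((583.6876220703125, 219.58187866210938), (88.34721374511719, 88.95349884033203), 81.30310821533203) 476
dish ((550.668212890625, -17.774127960205078), 48.056270599365234) 203
t 8.8 eef [552.3 -17.4  83.1] f [ 7.5 -0.2  4.9] th -153.18810778110168
```

The table turned about 12° with the wheel, as expected. The wheel rode up a little, so I'll press 3 mm deeper and go on.

Request:
{"fn": "drive_tool", "kwargs": {
  "targets": [0, 0, 0, -4.4, 13.9, -3, 0, 0, 0, 0, -5, 28.5, -3, 0, 0, 0, 0, -1.9, 42.8, -3, 0, 0, 0, 0, 4.9, 55.8, -3, 0, 0, 0, 0, 14.8, 66.6, -3, 0, 0, 0, 0, 27.1, 74.4, -3, 0, 0, 0, 0, 41, 78.8, -3, 0, 0, 0, 0, 55.6, 79.5, -3, 0, 0, 0, 0, 69.9, 76.3, -3, 0, 0, 0, 0, 82.9, 69.5, -3, 0]
}}

```text
time: 9.63
eef_pos: [625.3, 51.7, 77.5]
orientation: [0.707, 0.707, -0.004, -0.003]
contact_force: [-13.9, 0.2, 14.3]
grip_width: 0.001
grasp_force: 12.1
```

Request:
{"fn": "drive_tool", "kwargs": {
  "targets": [0, 0, 0, 10.8, -9.9, 0, 0, 0, 0, 0, 18.6, -22.2, 0, 0, 0, 0, 0, 23, -36.1, 0, 0, 0, 0, 0, 23.7, -50.8, 0, 0, 0, 0, 0, 20.5, -65, 0, 0, 0, 0, 0, 13.8, -78, 0, 0, 0, 0, 0, 3.9, -88.8, 0, 0, 0, 0, 0, -8.5, -96.6, 0, 0, 0, 0, 0, -22.4, -101, 0, 0, 0, 0, 0, -37, -101.7, 0, 0]
}}

```text
time: 10.47
eef_pos: [598.3, -47.5, 78.9]
orientation: [0.707, 0.707, 0.006, 0.003]
contact_force: [14.0, 7.1, -1.5]
grip_width: 0.002
grasp_force: 6.6
```

Run:
```python
from h import *
table();dish()
```

```text
planter ((583.3003540039062, 219.40829467773438), (88.4794692993164, 88.04743957519531), 56.22152328491211) 480
dish ((609.1796875, -49.99211502075195), 33.68397903442383) 190
t 10.5667 eef [595.5 -47.8  79.3] f [3.3 5.1 7.9] th -91.96183910788561
```

Request:
{"fn": "drive_tool", "kwargs": {
  "targets": [0, 0, 0, -14.3, 3.2, 0, 0, 0, 0, 0, -27.2, 9.9, 0, 0, 0, 0, 0, -38, 19.8, 0, 0, 0, 0, 0, -45.9, 32.1, 0, 0, 0, 0, 0, -50.3, 46.1, 0, 0, 0, 0, 0, -50.9, 60.7, 0, 0, 0, 0, 0, -47.7, 74.9, 0, 0, 0, 0, 0, -41, 87.9, 0, 0, 0, 0, 0, -31.1, 98.7, 0, 0, 0, 0, 0, -18.8, 106.5, 0, 0]
}}

```text
time: 11.4
eef_pos: [573.0, 52.4, 79.1]
orientation: [0.709, 0.706, -0.004, 0.003]
contact_force: [-7.0, -12.6, 13.4]
grip_width: -0.004
grasp_force: 10.6
```

Request:
{"fn": "drive_tool", "kwargs": {
  "targets": [0, 0, 0, 13.9, 4.4, 0, 0, 0, 0, 0, 28.5, 5, 0, 0, 0, 0, 0, 42.8, 1.9, 0, 0, 0, 0, 0, 55.8, -4.9, 0, 0, 0, 0, 0, 66.6, -14.8, 0, 0, 0, 0, 0, 74.4, -27.1, 0, 0, 0, 0, 0, 78.8, -41, 0, 0, 0, 0, 0, 79.5, -55.6, 0, 0, 0, 0, 0, 76.3, -69.9, 0, 0, 0, 0, 0, 69.5, -82.9, 0, 0]
}}

```text
time: 12.23
eef_pos: [644.2, -21.1, 78.0]
orientation: [0.706, 0.708, 0.004, -0.003]
contact_force: [0.6, 14.2, 4.7]
grip_width: -0.002
grasp_force: 7.8
```

Run:
```python
from h import *
table();dish()
```

```text
planter ((583.4087524414062, 219.77883911132812), (88.92311096191406, 88.01201629638672), 31.473278045654297) 477
dish ((644.0553588867188, -7.055330753326416), 38.85102462768555) 191
t 12.3333 eef [643.  -24.1  78. ] f [-2.9  6.5  7.2] th -32.8436314365535
```

Request:
{"fn": "drive_tool", "kwargs": {
  "targets": [0, 0, 0, -9.9, -10.8, 0, 0, 0, 0, 0, -22.2, -18.6, 0, 0, 0, 0, 0, -36.1, -23, 0, 0, 0, 0, 0, -50.8, -23.7, 0, 0, 0, 0, 0, -65, -20.5, 0, 0, 0, 0, 0, -78, -13.8, 0, 0, 0, 0, 0, -88.8, -3.9, 0, 0, 0, 0, 0, -96.6, 8.5, 0, 0, 0, 0, 0, -101, 22.4, 0, 0, 0, 0, 0, -101.7, 37, 0, 0]
}}

```text
time: 13.17
eef_pos: [545.1, 6.2, 79.6]
orientation: [0.709, 0.705, -0.001, 0.007]
contact_force: [0.7, -14.6, 10.7]
grip_width: -0.003
grasp_force: 10.1
```

Request:
{"fn": "drive_tool", "kwargs": {
  "targets": [0, 0, 0, 3.2, 14.3, 0, 0, 0, 0, 0, 9.9, 27.2, 0, 0, 0, 0, 0, 19.8, 38, 0, 0, 0, 0, 0, 32.1, 45.9, 0, 0, 0, 0, 0, 46.1, 50.3, 0, 0, 0, 0, 0, 60.7, 50.9, 0, 0, 0, 0, 0, 74.9, 47.7, 0, 0, 0, 0, 0, 87.9, 41, 0, 0, 0, 0, 0, 98.7, 31.1, 0, 0, 0, 0, 0, 98.7, 31.1, 0, 0]
}}

```text
time: 14.0
eef_pos: [639.1, 40.8, 77.6]
orientation: [0.708, 0.706, -0.001, -0.002]
contact_force: [-6.2, -0.6, 10.7]
grip_width: -0.001
grasp_force: 8.6
```

Run:
```python
from h import *
table();table();table();dish()
```

```text
planter ((583.1430053710938, 219.7409210205078), (88.71297454833984, 88.57659149169922), 6.924925804138184) 479
 planter ((583.3338012695312, 219.54981994628906), (88.76465606689453, 88.12406158447266), 6.800675868988037) 487
 planter ((583.4013061523438, 219.68389892578125), (89.0952377319336, 88.24447631835938), 6.888290882110596) 479
dish ((629.0484008789062, 49.401649475097656), 35.74542236328125) 180
t 14.2 eef [638.9  40.9  77.6] f [-6.8 -1.4  8.1] th 40.53010770566008
```

The table has turned 86.7°, leaving 3.3° (39° of wheel). The finger's end angle should be about +2°. Approaching slowly.

Request:
{"fn": "drive_tool", "kwargs": {
  "targets": [0, 0, 0, 3, -4, 0, 0, 0, 0, 0, 5.6, -8, 0, 0, 0, 0, 0, 8, -12.4, 0, 0, 0, 0, 0, 9.7, -16.8, 0, 0, 0, 0, 0, 11, -21, 0, 0, 0, 0, 0, 11.9, -24.4, 0, 0, 0, 0, 0, 12.4, -27, 0, 0, 0, 0, 0, 12.7, -29.2, 0, 0, 0, 0, 0, 12.9, -31.1, 0, 0, 0, 0, 0, 12.9, -31.1, 0, 0]
}}

```text
time: 15.03
eef_pos: [650.2, 14.2, 77.4]
orientation: [0.707, 0.708, 0.0, -0.004]
contact_force: [-8.4, 7.9, 11.4]
grip_width: -0.005
grasp_force: 10.7
```

Run:
```python
from h import *
for i in range(5): table()
dish()
```

```text
planter ((583.52490234375, 219.57371520996094), (89.03416442871094, 88.23889923095703), 4.769232273101807) 480
 planter ((583.4268798828125, 219.71969604492188), (89.05374145507812, 88.33077239990234), 4.338458061218262) 482
 planter ((583.4228515625, 219.60614013671875), (88.41559600830078, 88.13190460205078), 4.489470481872559) 475
 planter ((583.4306640625, 219.8162841796875), (88.70203399658203, 88.60708618164062), 4.753201007843018) 478
 planter ((583.1959228515625, 219.74063110351562), (88.26966857910156, 88.55633544921875), 4.4124064445495605) 481
dish ((645.5090942382812, 31.87858772277832), 35.35725784301758) 193
t 15.3333 eef [650.2  14.2  77.5] f [-8.8  6.6 10.6] th 9.465905873448069
```

Request:
{"fn": "drive_tool", "kwargs": {
  "targets": [0, 0, 0, 0.2, -3, 0, 0, 0, 0, 0, 0.4, -5.5, 0, 0, 0, 0, 0, 0.4, -8, 0, 0, 0, 0, 0, 0.3, -9.5, 0, 0, 0, 0, 0, 0.3, -9.5, 0, 0]
}}

```text
time: 15.75
eef_pos: [651.4, 5.5, 77.5]
orientation: [0.706, 0.708, 0.001, -0.004]
contact_force: [-7.1, 8.7, 10.0]
grip_width: -0.0
grasp_force: 10.0
```

Run:
```python
from h import *
for i in range(6): table()
dish()
```

```text
planter ((583.132080078125, 219.693115234375), (88.1063461303711, 88.1278076171875), 3.978750228881836) 472
 planter ((583.0911254882812, 219.58261108398438), (88.42520904541016, 88.04808807373047), 3.897160291671753) 471
 planter ((583.3561401367188, 219.39712524414062), (88.37348175048828, 88.00350189208984), 3.611588716506958) 480
 planter ((583.1658935546875, 219.6924285888672), (88.18158721923828, 88.42206573486328), 3.686540365219116) 476
 planter ((583.4459228515625, 219.5732421875), (89.19003295898438, 88.27767181396484), 3.7612719535827637) 482
 planter ((583.2948608398438, 219.65049743652344), (88.8779296875, 88.11074829101562), 3.7790117263793945) 482
dish ((650.595458984375, 22.036306381225586), 34.312721252441406) 192
t 16.1 eef [651.4   5.5  77.6] f [-6.5  9.3  9.3] th 0.09215162414765089
```

The table has turned a quarter turn within 0.2° and the finger is back at the catch angle. I'll back off sideways, let the wheel up, lift, and go to the knob.

Request:
{"fn": "drive_tool", "kwargs": {
  "targets": [0, 0, 0, 0, 6, 2, 0, 0, 0, 0, 0, 12, 4, 0, 0, 0, 0, 0, 12, 10, 0, 0, 0, 0, 0, 12, 16, 0, 0, 0, 0, 0, 12, 22, 0, 0, 0, 0, 0, 12, 40, 0, 0, 0, 0, 0, 12, 65, 0, 0, 0, 0, 0, 12, 90, 0, 0, 0, 0, 0, 12, 105, 0, 0, 0, 0, 0, 12, 105, 0]
}}

```text
time: 16.93
eef_pos: [656.7, 13.0, 186.9]
orientation: [0.708, 0.707, 0.003, 0.003]
contact_force: [0.6, 0.6, 1.6]
grip_width: 0.003
grasp_force: 0.0
```

Request:
{"fn": "drive_tool", "kwargs": {
  "targets": [0, 0, 7, -10, 8, 0, 40, 0, 0, 14, -27, 21, 0, 40, 0, 0, 21, -47, 37, 0, 40, 0, 0, 28, -68, 54, 0, 40, 0, 0, 35, -90, 71, 0, 40, 0, 0, 42, -112, 88, 0, 40, 0, 0, 49, -133, 105, 0, 40, 0, 0, 56, -152, 120, 0, 40, 0, 0, 63, -164, 130, 0, 40, 0, 0, 70, -170, 135, 0, 40]
}}

```text
time: 17.77
eef_pos: [481.7, 149.2, 181.2]
orientation: [0.17, 0.985, -0.0, -0.001]
contact_force: [-0.1, -0.2, -0.4]
grip_width: 0.468
grasp_force: 0.0
```

Run:
```python
from h import *
for i in range(3): im=table()
D=viewer.camera("top")[1];P=cloud("top",D)
m=(np.hypot(P[...,0]-597.3,P[...,1]-5.4)<110)&(P[...,2]>78)&(P[...,2]<97);print("wheel z",np.median(P[m][:,2]))
m=(np.hypot(P[...,0]-650,P[...,1]-18)<50)&(P[...,2]>104)&(P[...,2]<118);print("dish",cv2.minEnclosingCircle(P[m][:,:2].astype(np.float32)),m.sum())
im=viewer.camera("scene")[0];save("s5",np.hstack([cv2.resize(im[150:350,200:420],(440,400))]))
s=ctrl.get_state();print(s["time"],s["eef_pos"],s["orientation"],s["joint_positions"],s["contact_force"],s["grip_width"])
```

```text
planter ((614.4710693359375, 223.1699676513672), (36.08270263671875, 91.5078125), 13.297887802124023) 206
 planter ((614.060302734375, 223.18292236328125), (36.13734436035156, 90.76884460449219), 12.801112174987793) 208
 planter ((609.9103393554688, 221.67752075195312), (35.44674301147461, 88.65841674804688), 5.402359485626221) 200
wheel z 88.92215236235333
dish ((649.1110229492188, 26.70586585998535), 31.156356811523438) 154
18.0167 [484.18475165 147.82734032 181.81320673] [ 1.75573657e-01  9.84466289e-01 -1.22348544e-04  4.64662183e-05] [ 2.96478868e-01  2.79991260e-01 -7.37405353e-02  1.21709327e+00
 -2.60167866e-04  6.49455768e-01] [0.77595217 0.19272309 0.30014782] 0.46447023742162385
```

View pics/s5.png

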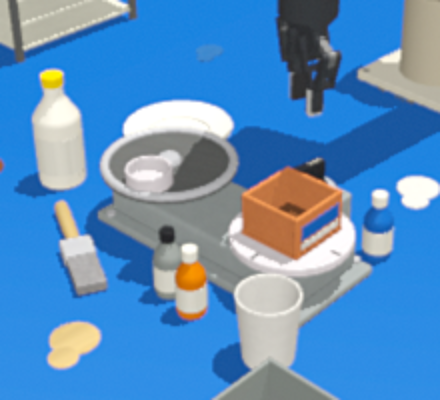

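The wheel is up (face at 88.9 mm) and the painted side has moved round to +y. Now I'll align 12° more and go down over the clamp bar, then close.

Request:
{"fn": "drive_tool", "kwargs": {
  "targets": [0, 0, 6, 0, 0, -10, 40, 0, 0, 12, -0.5, 0, -30, 40, 0, 0, 12, -0.5, 0, -50, 40, 0, 0, 12, -0.5, 0, -70, 40, 0, 0, 12, -0.5, 0, -85, 40, 0, 0, 12, -0.5, 0, -96, 40, 0, 0, 12, -0.5, 0, -104, 40, 0, 0, 12, -0.5, 0, -109, 40, 0, 0, 12, -0.5, 0, -111, 40, 0, 0, 12, -0.5, 0, -111, 40]
}}

```text
time: 18.85
eef_pos: [483.4, 147.9, 71.1]
orientation: [0.071, 0.997, -0.0, -0.0]
contact_force: [-0.3, -0.7, 1.0]
grip_width: 0.469
grasp_force: 0.0
```

Request:
{"fn": "drive_tool", "kwargs": {
  "targets": [0, 0, 0, 0, 0, 0, 10, 0, 0, 0, 0, 0, 0, 5, 0, 0, 0, 0, 0, 0, 0, 0, 0, 0, 0, 0, 0, 0, 0, 0, 0, 0, 0, 0, 0]
}}

```text
time: 19.27
eef_pos: [483.7, 146.9, 72.3]
orientation: [0.071, 0.997, -0.001, 0.001]
contact_force: [-0.8, -5.7, 4.9]
grip_width: 0.156
grasp_force: 59.6
```

Bar gripped (13.3 mm). Now I'll turn clockwise.

Request:
{"fn": "drive_tool", "kwargs": {
  "targets": [0, 0, -6, 0, 0, 0, 0, 0, 0, -12, 0, 0, 0, 0, 0, 0, -18, 0, 0, 0, 0, 0, 0, -24, 0, 0, 0, 0, 0, 0, -30, 0, 0, 0, 0, 0, 0, -36, 0, 0, 0, 0, 0, 0, -42, 0, 0, 0, 0, 0, 0, -48, 0, 0, 0, 0, 0, 0, -54, 0, 0, 0, 0, 0, 0, -54, 0, 0, 0, 0]
}}

```text
time: 20.1
eef_pos: [482.8, 145.6, 72.3]
orientation: [0.518, 0.856, -0.002, 0.001]
contact_force: [-3.0, -8.2, 6.0]
grip_width: 0.149
grasp_force: 60.0
```

```bash
cat >> h.py <<'E'
def st():
    s=ctrl.get_state();q=s["orientation"];print(round(s["time"],2),s["eef_pos"].round(1),"yaw",round(np.degrees(2*np.arctan2(q[1],q[0]))-90,1),"f",s["contact_force"].round(1),"T",s["torque"].round(3),s["grip_width"].round(3),s["grasp_force"])
E
python3 -c "
from h import *
st()"
```

```text
Traceback (most recent call last):
  File "h.py", line 28, in st
    s=ctrl.get_state();q=s["orientation"];print(round(s["time"],2),s["eef_pos"].round(1),"yaw",round(np.degrees(2*np.arctan2(q[1],q[0]))-90,1),"f",s["contact_force"].round(1),"T",s["torque"].round(3),s["grip_width"].round(3),s["grasp_force"])
                                                                                                                                                                                                        ^^^^^^^^^^^^^^^^^^^^^
AttributeError: 'float' object has no attribute 'round'
```

```bash
sed -i 's/s\["grip_width"\].round(3)/s["grip_width"]/' h.py; python3 -c "
from h import *
st()"
```

```text
20.1 [482.8 145.6  72.3] yaw 27.6 f [-3.  -8.2  6. ] T [-1.724  0.508 -0.079] 0.14919557388221752 60.032134652137756
```

Request:
{"fn": "drive_tool", "kwargs": {
  "targets": [0, 0, -3, 0, 0, 0, 0, 0, 0, -6, 0, 0, 0, 0, 0, 0, -8, 0, 0, 0, 0, 0, 0, -8, 0, 0, 0, 0]
}}

```text
time: 20.43
eef_pos: [482.6, 145.5, 72.3]
orientation: [0.575, 0.818, -0.002, 0.002]
contact_force: [-2.4, -8.1, 6.5]
grip_width: 0.151
grasp_force: 60.1
```

```bash
python3 -c "
from h import *
st()"
```

```text
20.43 [482.6 145.5  72.3] yaw 19.8 f [-2.4 -8.1  6.5] T [-1.755  0.643 -0.094] 0.15083862416479255 60.125184059143066
```

Request:
{"fn": "drive_tool", "kwargs": {
  "targets": [0, 0, -3, 0, 0, 0, 0, 0, 0, -6, 0, 0, 0, 0, 0, 0, -6, 0, 0, 0, 0]
}}

```text
time: 20.68
eef_pos: [482.5, 145.4, 72.3]
orientation: [0.617, 0.787, -0.002, 0.002]
contact_force: [-3.5, -8.7, 8.2]
grip_width: 0.15
grasp_force: 60.2
```

```bash
python3 -c "
from h import *
st()"
```

```text
20.68 [482.5 145.4  72.3] yaw 13.7 f [-3.5 -8.7  8.2] T [-1.81   0.708 -0.053] 0.15007942605153904 60.185179710388184
```

Request:
{"fn": "drive_tool", "kwargs": {
  "targets": [0, 0, -3, 0, 0, 0, 0, 0, 0, -5, 0, 0, 0, 0, 0, 0, -5, 0, 0, 0, 0]
}}

```text
time: 20.93
eef_pos: [482.4, 145.4, 72.4]
orientation: [0.649, 0.761, -0.003, 0.002]
contact_force: [-3.7, -9.8, 8.0]
grip_width: 0.148
grasp_force: 82.3
```

```bash
python3 -c "
from h import *
st()"
```

```text
20.93 [482.4 145.4  72.4] yaw 9.1 f [-3.7 -9.8  8. ] T [-2.104  0.617  2.104] 0.1479395817031941 82.27129298262298
```

Request:
{"fn": "drive_tool", "kwargs": {
  "targets": [0, 0, -3, 0, 0, 0, 0, 0, 0, -5, 0, 0, 0, 0, 0, 0, -5, 0, 0, 0, 0]
}}

```text
time: 21.18
eef_pos: [482.5, 145.5, 72.3]
orientation: [0.68, 0.734, -0.003, 0.003]
contact_force: [-3.0, -11.0, 7.5]
grip_width: 0.153
grasp_force: 127.9
```

```bash
python3 -c "
from h import *
st()"
```

```text
21.18 [482.5 145.5  72.3] yaw 4.4 f [ -3.  -11.    7.5] T [-2.426  0.43   3.492] 0.15277209720097407 127.85718341649044
```

The end stop is felt clearly (torque from 0.08 up to 3.5 N m). Open, rise straight up, and look.

Request:
{"fn": "drive_tool", "kwargs": {
  "targets": [0, 0, 0, 0, 0, 0, 40, 0, 0, 0, 0, 0, 0, 40, 0, 0, 0, 0, 0, 0, 40, 0, 0, 0, 0, 0, 4, 40, 0, 0, 0, 0, 0, 15, 40, 0, 0, 0, 0, 0, 35, 40, 0, 0, 0, 0, 0, 60, 40, 0, 0, 0, 0, 0, 90, 40, 0, 0, 0, 0, 0, 115, 40, 0, 0, 0, 0, 0, 115, 40]
}}

```text
time: 22.02
eef_pos: [486.7, 149.4, 192.3]
orientation: [0.682, 0.731, 0.005, 0.003]
contact_force: [1.5, 0.1, 0.8]
grip_width: 0.472
grasp_force: 0.0
```

Request:
{"fn": "drive_tool", "kwargs": {
  "targets": [0, 0, 0, -20, -15, 0, 40, 0, 0, 0, -45, -35, 5, 40, 0, 0, 0, -70, -60, 10, 40, 0, 0, 0, -90, -85, 15, 40, 0, 0, 0, -105, -105, 20, 40, 0, 0, 0, -115, -120, 20, 40, 0, 0, 0, -120, -130, 20, 40, 0, 0, 0, -120, -130, 20, 40]
}}

```text
time: 22.68
eef_pos: [362.0, 16.9, 206.4]
orientation: [0.683, 0.73, -0.0, 0.0]
contact_force: [0.4, 0.5, -0.3]
grip_width: 0.468
grasp_force: 0.0
```

Run:
```python
from h import *
for i in range(3): im=table()
save("t9",cv2.resize(im[130:330,200:480],None,fx=2.7,fy=2.7))
D=viewer.camera("top")[1];P=cloud("top",D)
m=(np.hypot(P[...,0]-482.8,P[...,1]-148)<45)&(P[...,2]>80)&(P[...,2]<102);print("bar",cv2.minAreaRect(P[m][:,:2].astype(np.float32)),m.sum())
st()
```

```text
planter ((583.517822265625, 219.6275634765625), (89.20249938964844, 88.19338989257812), 3.761223793029785) 481
 planter ((583.26220703125, 219.6322021484375), (88.52555084228516, 88.34977722167969), 3.8993380069732666) 481
 planter ((583.1217651367188, 219.67486572265625), (88.4474105834961, 88.30342102050781), 3.47729754447937) 478
bar ((482.80853271484375, 148.15562438964844), (14.173964500427246, 60.21562194824219), 13.404585838317871) 189
22.88 [363.7  18.7 206.3] yaw 4.0 f [0.7 0.4 1.1] T [ 0.022  0.005 -0.032] 0.46744760522147494 0.0
```

View pics/t9.png

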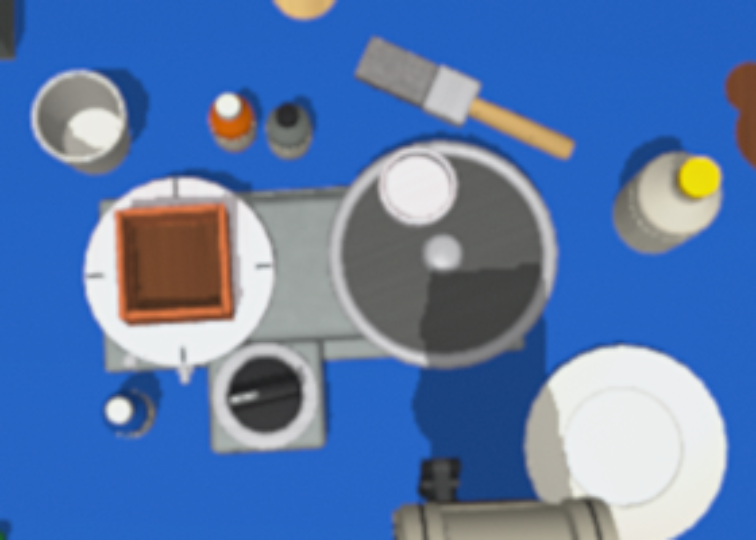

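The table is a quarter turn round with its mark at the pointer (185,365). The bar turned 68.7° to its stop, the wheel is up, and the other things are where they were. Handing in.

```bash
python3 -c "
from bench import ctrl
print(ctrl.close_job())"
```

```text
the job is handed in; nothing more can be done
None
```

I brought the next side round (table a quarter turn to within about 0.2°, by camera), let the wheel spring up, turned the clamp knob clockwise to its end stop, and handed the job in at about 23 s; no verdict came back.

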